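Index the vial carousel and press the cap home

ROBOT

A 6-joint arm with a two-finger parallel gripper is mounted at the origin on a cart in front of the work surface, level with it; the furniture and walls round the work are solid. World frame = base frame: x ahead of the robot, y to its left, z up, the work surface at z = 0. Lengths are in m, angles in rad, forces in N, time in s.
With the tool pointing down it reaches from about 0.35 to 0.775 m from the base axis. Payload 7.3 kg.
Tool frame: the origin (TCP) lies midway between the tips of the shut fingers; the grasp point (between the pads) lies 19 mm behind it (tcp_to_grasp is the distance from the TCP to the grasp point, in m); z points along the fingers, y is the line along which they close (so a half turn about z gives the same grasp; the last joint's range is limited). The gripper opens to 92 mm and grips with 3 to 60 N. Pads are 19 mm wide; open, the fingers measure 130 mm over their backs; the gripper's body (75 mm by 190 mm) begins 47 mm behind the grasp point.
Start: joints at [1.175, 0.342, 1.524, -0, 1.275, -0.146], TCP at [0.13, 0.509, 0.227] pointing down, gripper open.
Joint ranges: [-2.53, 2.53], [-0.77, 2.02], [0.04, 2.7], [-1, 4.14], [0.28, 2.66], [-3.11, 3.11]. Speed limits (rad/s): [2.57, 2.57, 3.14, 3.14, 3.14, 3.14].

INTERFACE

Orientations are given as [roll, pitch, yaw] about the fixed x, y, z axes, in that order (R = Rz(yaw) Ry(pitch) Rx(roll)).
In Python, from cell import observe, read_camera, calibration, hand_in, tcp_to_grasp gives the robot as it stands.
- The arm moves only by the tool send_rows, never from a script. Its argument "targets" is a list of rows, each a list of 5 numbers: the opening, from 0 (shut) to 1 (fully open), then the shift along the world's x, y, z in m, then the turn about the world's z in rad. A call has 1 to 5 rows; each row shifts and turns the commanded pose from where the row before left it; what a row does not reach is not made up. A row lasts 1/10 s, in which the tool goes at most 50 mm and 8.59 degrees, less where a joint would pass 70% of its speed; a pose out of reach is approached as far as the arm can. A call is refused whole if a number of a shift passes 0.05 or a number of a turn 0.15, either way. A call with a gripper value outside its range is refused whole. The fingers move at their own pace and stop on an object; "grip_force" is the grip in N (left out, the last holds). Time passes only in rows, so rows that do not move let the fingers close. It gives the time, the measured TCP pose, the force, the opening and the grip force at its end, in the units of the state.
- observe(): the state, without advancing time (a new reading comes with each control period).
- read_camera(name): name is "side" or "top" or "wrist"; returns (picture, depth): 384x512x3 uint8, red, green, blue; 384x512 float32, m along the optical axis (not along the pixel's ray), 0 where there is no reading.
- calibration(name): a dict with "intrinsics" (3x3 intrinsics, pixels), "k1" (the pictures are not rectified: a ray, as slopes to the right and down, at radius r is drawn at 1 + k1 r^2 times it, then the intrinsics apply), "world_to_cam" (4x4, takes a point from world to camera coordinates); the wrist camera has in their place "hand_eye" (4x4, takes a point from camera to tool coordinates, whose origin is the TCP and whose axes are the flange's). Camera axes: x right, y up, looking along -z (the intrinsics and any distortion apply to the point x, -y, -z); pixel columns grow to the right and rows downward; lengths in m; the calibration is good to about 2 mm. A picture is of the moment at which its call begins: read the wrist's pose just before it. calibration takes no time and is no camera call.
- hand_in(): hands the job in; it is judged then, once.
The state is a dict: "time": time; "qpos": joint angles; "qvel": joint speeds; "joint_efforts": joint torques, N m; "tool_pos": TCP position; "tool_rot": TCP orientation; "contact_force": force on the tool from outside, world axes, zero at the start; "torque": the same for the moment, N m; "opening": finger opening in m; "grip_force": force on a finger pad.
Only numpy, scipy, OpenCV 4.12 (cv2) and the standard library are available. Lean on these libraries where they do the work, as an engineer would, in place of code of your own. Each camera call takes 0.05 s, during which the arm holds its last target. There are 200 camera calls.

TASK

Push the carousel of the little cap press round by its upright pegs, one position to whichever side is needed, so that the one large vial clicks into place under the press head. Then press the treadle beside it down to its stop, hold it there for about a second, and let it come right up again. Do not work the treadle while any other vial is under the head, keep all the vials standing in their cups, and leave the tape, forceps and timer round the press undisturbed.

Things in the scene. Friction and masses are not known exactly. Their poses are not given: they have to be found in the camera images.
- machine: bench cap press, fixed, grey base plates 10 mm thick. Origin on the bench under the carousel's axis; z up, +x from the carousel toward the press column (away from the robot, more or less), +y to the left. Rear column at x=+140 mm, 201 mm high, with an arm overhanging forward to x=+35 mm, its underside 164 mm high. The treadle lies on the -y side.
- carousel (a joint): turn of the carousel about its vertical axis, rad, 0 at the start, positive anticlockwise from above. Spring detents hold it at every multiple of 60 degrees (1.047 rad): it resists for the first half step (some 3 to 5 N at a peg), then snaps on to the next position by itself
- carousel_axis (a point): point on the carousel's axis at its plate's top face, 52 mm above the bench, fixed; axes as the machine's. Plate 160 mm across with six vial cups on a circle of 55 mm radius, at joint value 0 at angles 0, 60, 120, 180, 240, 300 degrees anticlockwise from the machine's +x. Cups are 25 mm wide inside, walls rise 14 mm above the plate
- carousel_hub (a point): same point, but its axes turn with the carousel (equal to the machine's at joint value 0). In this frame six upright steel pegs, 10 mm thick, stand at angles 30, 90, 150, 210, 270, 330 degrees on a circle of 102 mm radius, on lugs that reach out to 112 mm radius. Pegs rise 34 mm above the plate's top face
- press_axis (a point): point straight under the press head, at the plate's top face, 55 mm from the carousel's axis on the machine's +x side, fixed; axes as those of the machine. The cup here is the working position. The head, 32 mm in diameter, rests 74 mm above this point and goes down 25 mm with the treadle, just onto the large vial's cap.
- treadle (a joint): spring treadle, rad: 0 up (at rest), 0.16 down at its stop; it springs back when let go. About 5 N at first, 10 N at the stop, at the pad
- treadle_pad (a point): centre of the treadle's rubber pad, on its upper face (pad 72 mm along machine x, 54 mm wide); about 56 mm above the bench at rest and 24 mm lower at the stop. It moves with the treadle; the hinge lies 150 mm behind it along the machine's +x
- large_vial: the large screw-top vial, 22 mm in diameter, 49 mm high, upright in a cup next to the working position, on either side. Origin at the centre of its underside
- small_vial_a: small screw-top vial, 15 mm in diameter, 38 mm high, upright in a cup. Origin at the centre of its underside
- small_vial_b: another small vial of the same size, in the working position at the start
- small_vial_c: another small vial of the same size, in the cup nearest the robot at the start
- tape_roll: roll of tape lying flat on the bench left of the carousel, 68 mm in diameter, 19 mm high; origin at the centre of its underside
- forceps: steel forceps lying on the bench in front of the carousel, 15x124x8 mm, long along its y; origin at the centre of its underside
- lab_timer: flat timer lying on the bench in front of the treadle, 64x62x18 mm; origin at the centre of its underside
Mind the look-alikes: they are no part of the job. Of the things like the large_vial, leave any that is purple; of the rest the smaller one is meant.

How it is judged:
On the way, in this order (a step that is already met when the one before it is completed fails the run):
1. the large vial rests in the detent under the press head, the carousel turned by one position (horizontal distance between large_vial and press_axis below 0.006 m and (value of joint carousel between 0.987 and 1.107 rad or value of joint carousel between -1.107 and -0.987 rad) and velocity of joint carousel between -0.1 and 0.1 rad/s), for 0.2 s.
2. the treadle is held down at its stop with the large vial under the head (horizontal distance between large_vial and press_axis below 0.006 m and (value of joint carousel between 0.987 and 1.107 rad or value of joint carousel between -1.107 and -0.987 rad) and value of joint treadle above 0.143 rad), for 0.4 s.
At the end, for the whole second after the job is handed in: the large vial stands within 6 mm of the press axis, the carousel is one position (1.047 rad within 0.06) from where it began, the treadle is up again (below 0.015 rad), and all four vials stand upright (within 0.12 rad) on the plate in their cups, at rest (horizontal distance between large_vial and press_axis below 0.006 m and (value of joint carousel between 0.987 and 1.107 rad or value of joint carousel between -1.107 and -0.987 rad) and value of joint treadle below 0.015 rad and linear speed of large_vial below 0.02 m/s and angle between each of large_vial, small_vial_a, small_vial_b, small_vial_c's own z axis and vertical below 0.12 rad and z of large_vial in the frame of press_axis between -0.006 and 0.006 m and horizontal distance between large_vial and carousel_axis between 0.042 and 0.068 m and z of small_vial_a in the frame of press_axis between -0.006 and 0.006 m and horizontal distance between small_vial_a and carousel_axis between 0.042 and 0.068 m and z of small_vial_b in the frame of press_axis between -0.006 and 0.006 m and horizontal distance between small_vial_b and carousel_axis between 0.042 and 0.068 m and z of small_vial_c in the frame of press_axis between -0.006 and 0.006 m and horizontal distance between small_vial_c and carousel_axis between 0.042 and 0.068 m); the robot touches nothing.
It fails at once if the treadle is worked (beyond 0.05 rad) without the large vial under the press head (value of joint treadle above 0.05 rad and horizontal distance between large_vial and press_axis above 0.008 m).
It fails at once if a vial is tipped (more than 0.4 rad) (angle between any of large_vial, small_vial_a, small_vial_b, small_vial_c's own z axis and vertical above 0.4 rad).
It fails at once if the tape, forceps or timer is shifted by more than 20 mm (distance of any of tape_roll, forceps, lab_timer from where it was at the start of the episode above 0.02 m).
It also fails if it takes over 48 s, if anything falls off the work surface, if the arm or the gripper's body presses on something with over 40 N, if the wrist force passes 120 N, or if a joint passes its speed limit or range.

## Working session

There is one attempt and no reset: what is moved stays moved. The work goes in short steps, Python scripts to look and compute and a tool call to move; the robot and the scene stay as the last step left them, time stands still between calls to the robot, and variables do not carry over. Pictures are saved under pics/ and viewed, at most 10 in all, crops included, and the job is handed in when it is done.

Besides the shell and the picture viewer there is one more tool, called after "Emit:" by a JSON object that holds its "api" and its "payload". send_rows: Moves the arm, as the interface text tells. Its arguments: {"type":"object","properties":{"targets":{"type":"array","items":{"type":"array","items":{"type":"number"}}},"grip_force":{"type":"number"}},"required":["targets"]}

```bash
mkdir -p pics
cat > h.py <<'E'
import numpy as np, cv2
from cell import observe, read_camera, calibration, hand_in, tcp_to_grasp
def cam(n):
    c=calibration(n); return np.array(c["intrinsics"]),c["k1"],np.array(c["world_to_cam"])
def ray(n,u,v):
    K,k1,T=cam(n)
    p=np.linalg.solve(K,[u,v,1.])[:2]; q=p.copy()
    for _ in range(20): q=p/(1+k1*(q@q))
    d=np.array([q[0],-q[1],-1.]); R=T[:3,:3]
    return -R.T@T[:3,3], R.T@d
def onz(n,u,v,z):
    o,d=ray(n,u,v); return o+d*(z-o[2])/d[2]
def proj(n,P):
    K,k1,T=cam(n); c=T[:3,:3]@np.asarray(P)+T[:3,3]
    q=np.array([c[0],-c[1]])/-c[2]; q=q*(1+k1*(q@q)); return (K@[q[0],q[1],1])[:2]
E
python3 - <<'E'
from h import *
for n in("side","top"):
    im,d=read_camera(n); np.savez(f"{n}0.npz",im=im,d=d)
    cv2.imwrite(f"pics/{n}0.png",cv2.resize(im[:,:,::-1],None,fx=1.56,fy=1.56,interpolation=cv2.INTER_CUBIC))
    o,_=ray(n,256,192); print(n,o,onz(n,256,192,0))
s=observe();print(s["tool_pos"],s["tool_rot"],s["opening"],tcp_to_grasp)
E
```

```text
side [ 0.5283505  -0.92192048  0.51327692] [0.64303635 0.2039059  0.        ]
top [0.35488875 0.01543046 1.30232914] [0.59067416 0.03375215 0.        ]
[0.12962356 0.50837566 0.22612307] [-3.14025324e+00 -1.86096543e-04  2.89183236e+00] 0.09189359436788339 0.0188
```

View pics/side0.png

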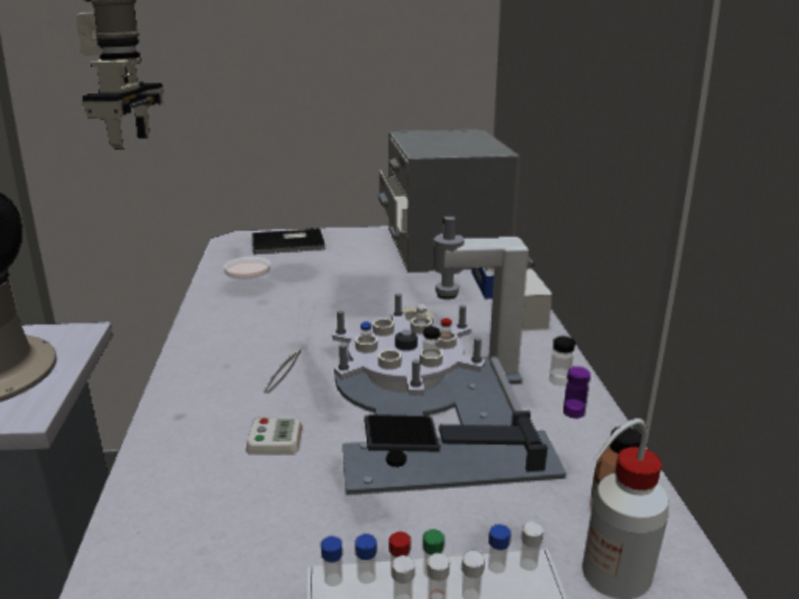

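View pics/top0.png

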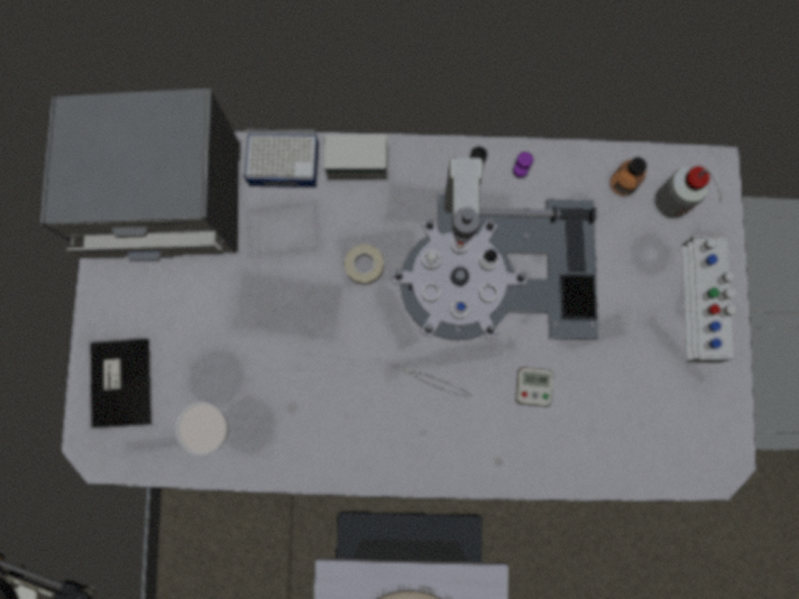

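Candidates for the large vial:
- Black cap in the carousel: side (431,335), top (490,257).
- Black-capped vial behind the press: side (562,360), top (479,155).
- Purple vial: side (576,392), top (523,163).

The black-capped one in the cup on the −y side of the working position fits the description. I'll check it in a close crop.

Run:
```python
from h import *
a=np.load("side0.npz")["im"][185:300,205:385]; b=np.load("top0.npz")["im"][90:225,215:395]
a=cv2.resize(a[:,:,::-1],(400,256),interpolation=cv2.INTER_CUBIC);b=cv2.resize(b[:,:,::-1],None,fx=4.4,fy=4.4,interpolation=cv2.INTER_CUBIC)
cv2.imwrite("pics/sidecrop.png",cv2.resize(a,(780,498)));cv2.imwrite("pics/topcrop.png",b);print(b.shape)
```

```text
(594, 792, 3)
```

View pics/sidecrop.png

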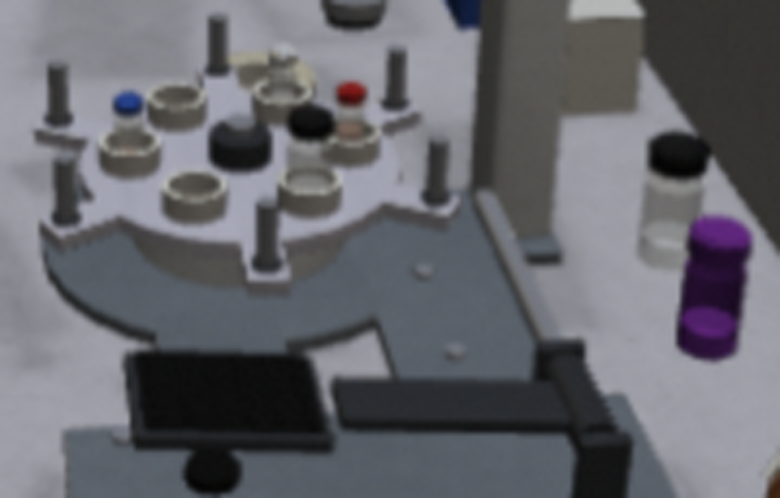

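View pics/topcrop.png

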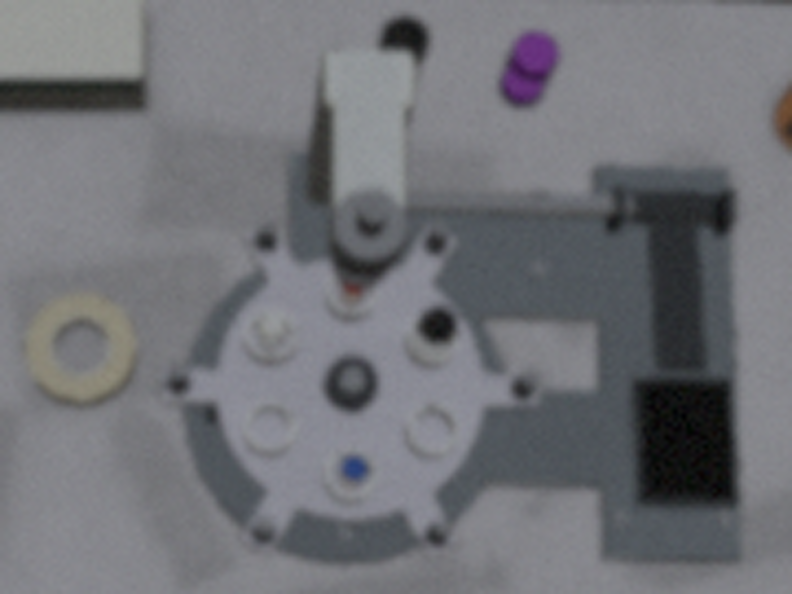

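The crop confirms it: the black-cap vial sits in the carousel cup at −60°, at top crop (437,325). The other black-cap vial stands behind the column and is larger. The head has the red cap under it. The carousel therefore turns +60° (anticlockwise), and I'll push the 150° peg toward −y.

Run:
```python
from h import *
f=lambda p:(215+(p[0]+.5)/4.4-.5,90+(p[1]+.5)/4.4-.5)
P={30:(266,240),330:(435,240),270:(524,388),210:(437,535),150:(263,533),90:(178,384)}
W=np.array([onz("top",*f(p),.086)[:2] for p in P.values()])
c=W.mean(0); ang=np.radians(list(P)); r=W-c
z=(r[:,0]+1j*r[:,1])*np.exp(-1j*ang)
yaw=np.angle(z.mean()); print("c",c,"yaw",yaw,"rad",abs(z))
R=np.array([[np.cos(yaw),-np.sin(yaw)],[np.sin(yaw),np.cos(yaw)]])
for a in P: print(a, c+R@(.102*np.array([np.cos(np.radians(a)),np.sin(np.radians(a))])))
pad=onz("top",*f((686,441)),.056)[:2]; print("pad",pad,"machine",R.T@(pad-c))
```

```text
c [ 0.61587318 -0.06350855] yaw 0.014566623796344283 rad [0.09932513 0.10059684 0.10025321 0.09946715 0.09986923 0.09954443]
30 [ 0.70345553 -0.01122727]
330 [ 0.70494128 -0.11321645]
270 [ 0.61735893 -0.16549773]
210 [ 0.52829084 -0.11578983]
150 [ 0.52680509 -0.01380065]
90 [0.61438744 0.03848063]
pad [ 0.59413777 -0.26465293] machine [-0.024663   -0.20080644]
```

Emit:
{"api": "send_rows", "payload": {"targets": [[0,0.028,-0.034,0,-0.093],[0,0.028,-0.034,0,-0.093],[0,0.028,-0.034,0,-0.093],[0,0.028,-0.034,0,-0.093],[0,0.028,-0.034,0,-0.093]], "grip_force": 20}}

```text
time: 0.6
tool_pos: [0.2704, 0.3372, 0.2265]
tool_rot: [-3.141, 0.0, 2.423]
contact_force: [0.5, 0.8, -0.2]
opening: 0.0567
grip_force: 0.0
```

Emit:
{"api": "send_rows", "payload": {"targets": [[0,0.028,-0.034,0,-0.093],[0,0.028,-0.034,0,-0.093],[0,0.028,-0.034,0,-0.093],[0,0.028,-0.034,0,-0.093],[0,0.028,-0.034,0,-0.093]]}}

```text
time: 1.1
tool_pos: [0.4104, 0.1671, 0.2266]
tool_rot: [-3.141, -0.0, 1.958]
contact_force: [-0.1, -0.2, -0.1]
opening: 0.0164
grip_force: 0.0
```

Emit:
{"api": "send_rows", "payload": {"targets": [[0,0.028,-0.034,0,-0.093],[0,0.028,-0.034,0,-0.093],[0,0.028,-0.034,0,-0.093],[0,0.028,-0.034,0,-0.093],[0,0,0,0,0]]}}

```text
time: 1.6
tool_pos: [0.5242, 0.0287, 0.2258]
tool_rot: [3.141, 0.001, 1.583]
contact_force: [-0.4, -0.2, -0.8]
opening: 0.0007
grip_force: 0.0
```

Emit:
{"api": "send_rows", "payload": {"targets": [[0,-0.004,0.004,-0.04,0],[0,0,0,-0.04,0],[0,0,0,-0.04,0],[0,0,0,-0.02,0],[0,0,0,-0.02,0]]}}

```text
time: 2.1
tool_pos: [0.5165, 0.0374, 0.0651]
tool_rot: [-3.139, -0.0, 1.591]
contact_force: [1.1, -0.3, 0.2]
opening: 0.0004
grip_force: 0.0
```

Run:
```python
from h import *
s=observe();print(s["tool_pos"],s["contact_force"])
a,_=read_camera("side");b,_=read_camera("top")
a=a[130:300,180:350,::-1];b=b[80:250,200:370,::-1]
cv2.imwrite("pics/d1.png",cv2.resize(np.hstack([a,b]),(796,398),interpolation=cv2.INTER_CUBIC))
```

```text
[0.51648257 0.03743558 0.06509791] [ 1.08076987 -0.33453693  0.24009193]
```

View pics/d1.png

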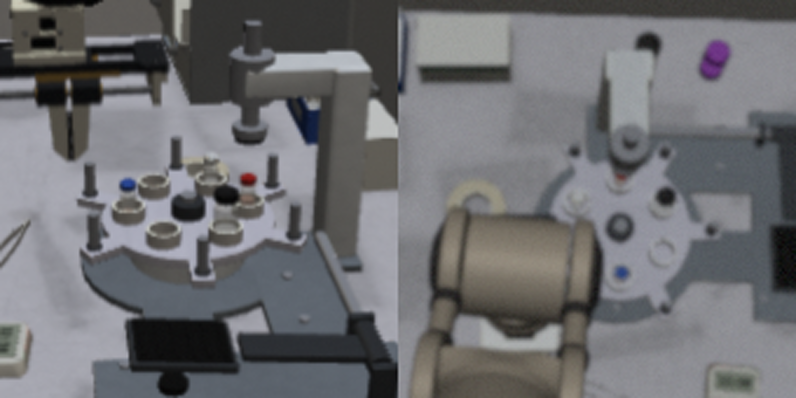

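The shut fingers hang just to the +y side of the 150° peg, with the tip at about (70,158) and the peg at (90,165). They are clear of it, so I start pushing.

Emit:
{"api": "send_rows", "payload": {"targets": [[0,0,-0.01,0,0],[0,0,-0.01,0,0],[0,0,-0.01,0,0],[0,0,-0.01,0,0],[0,0,-0.008,0,0]]}}

```text
time: 2.7
tool_pos: [0.5169, -0.0118, 0.067]
tool_rot: [-3.14, -0.001, 1.589]
contact_force: [-3.6, 5.1, 0.5]
opening: 0.0006
grip_force: 2.3
```

Emit:
{"api": "send_rows", "payload": {"targets": [[0,0,-0.008,0,0],[0,0,-0.008,0,0],[0,0,-0.006,0,0],[0,0,-0.005,0,0],[0,0,-0.004,0,0]]}}

```text
time: 3.2
tool_pos: [0.5174, -0.0427, 0.0666]
tool_rot: [-3.141, -0.0, 1.589]
contact_force: [-2.0, 2.4, 0.5]
opening: 0.0005
grip_force: 1.2
```

Emit:
{"api": "send_rows", "payload": {"targets": [[0,0,-0.003,0,0],[0,0,-0.003,0,0],[0,0,-0.003,0,0],[0,0,-0.003,0,0],[0,0,-0.003,0,0]]}}

```text
time: 3.7
tool_pos: [0.5182, -0.0578, 0.0669]
tool_rot: [3.14, 0.001, 1.59]
contact_force: [0.4, -0.1, -0.6]
opening: 0.0004
grip_force: 0.0
```

Emit:
{"api": "send_rows", "payload": {"targets": [[0,0,0,0,0],[0,0,0,0,0],[0,0,0,0,0],[0,0,0,0,0]]}}

```text
time: 4.1
tool_pos: [0.5178, -0.0572, 0.0667]
tool_rot: [3.141, 0.0, 1.59]
contact_force: [0.5, 0.1, -0.4]
opening: 0.0004
grip_force: 0.0
```

Run:
```python
from h import *
a,_=read_camera("side");b,_=read_camera("top")
a=a[130:300,180:350,::-1];b=b[80:250,200:370,::-1]
cv2.imwrite("pics/d2.png",cv2.resize(np.hstack([a,b]),(796,398),interpolation=cv2.INTER_CUBIC))
```

```text
(no output)
```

View pics/d2.png

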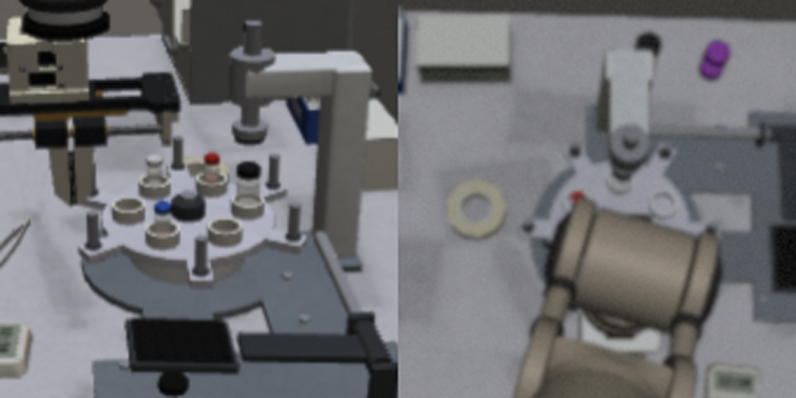

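The large vial (black cap) is now under the head at (248,180), and the pegs are back at their detent positions. All four vials are standing. Next I lift and move over the treadle pad.

Emit:
{"api": "send_rows", "payload": {"targets": [[0,0,0.01,0.03,0],[0,0,0,0.04,0],[0,0,-0.01,0.03,0],[0,0,-0.03,0,0],[0,0.01,-0.04,0,0]]}}

```text
time: 4.7
tool_pos: [0.5278, -0.1268, 0.1683]
tool_rot: [3.14, 0.0, 1.593]
contact_force: [0.7, -0.6, -0.4]
opening: 0.0005
grip_force: 0.0
```

Emit:
{"api": "send_rows", "payload": {"targets": [[0,0.016,-0.04,0,0],[0,0.016,-0.04,0,0],[0,0.016,-0.04,0,0],[0,0.018,-0.018,-0.03,0],[0,0,0,-0.04,0]]}}

```text
time: 5.2
tool_pos: [0.5965, -0.2693, 0.0976]
tool_rot: [3.135, 0.004, 1.587]
contact_force: [0.5, 0.4, -0.9]
opening: 0.0004
grip_force: 0.0
```

Emit:
{"api": "send_rows", "payload": {"targets": [[0,0,0,-0.02,0],[0,0,0,0,0]]}}

```text
time: 5.4
tool_pos: [0.5916, -0.2642, 0.0727]
tool_rot: [-3.135, -0.004, 1.589]
contact_force: [-0.2, 0.3, -0.5]
opening: 0.0003
grip_force: 0.0
```

Run:
```python
from h import *
print(observe()["tool_pos"])
a,_=read_camera("side");b,_=read_camera("top")
R=lambda t:np.array([[np.cos(t),-np.sin(t)],[np.sin(t),np.cos(t)]])
c=np.array([.6159,-.0635])+R(.0146)@[.055,0]
a0=np.load("side0.npz")["im"]
m=[(i[195:300,205:310].astype(int).max(2)<45) for i in (a0,a)]
p=proj("side",[*c,.101]); print("cap top expected",p)
c0=np.array([.6159,-.0635])+R(.0146-np.pi/3)@[.055,0];print("initial exp",proj("side",[*c0,.101]))
for i,q in((a0,proj("side",[*c0,.098])),(a,proj("side",[*c,.098]))):
    u,v=q.astype(int);w=i[v-12:v+12,u-12:u+12].max(2)<40;n,l,s,k=cv2.connectedComponentsWithStats(w.astype(np.uint8));print(q,[(s[j,4],k[j]+[u-12,v-12]) for j in range(1,n) if s[j,4]>15])
a=a[130:300,180:350,::-1];b=b[80:250,200:370,::-1]
cv2.imwrite("pics/d3.png",cv2.resize(np.hstack([a,b]),(796,398),interpolation=cv2.INTER_CUBIC))
```

```text
[ 0.59163117 -0.26421591  0.07271203]
cap top expected [281.61945245 199.78486744]
initial exp [272.14347365 210.40435439]
[272.11643268 211.72219255] [(np.int32(59), array([276.3220339 , 213.01694915])), (np.int32(30), array([263.1, 220.2]))]
[281.58177472 201.05350145] [(np.int32(144), array([281.69444444, 204.65277778]))]
```

View pics/d3.png

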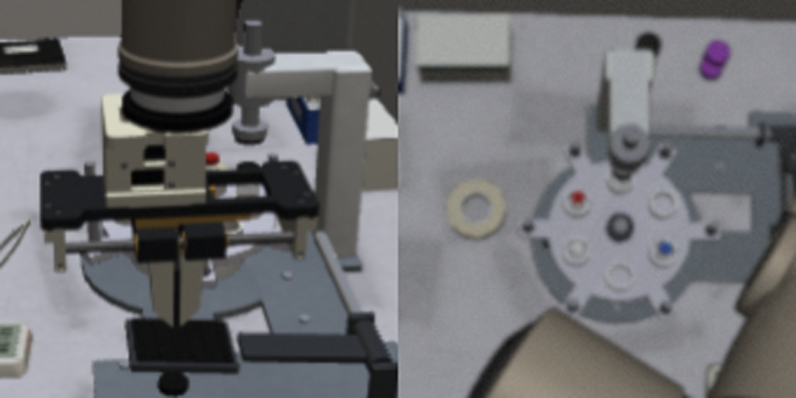

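The top view shows the carousel seated: pegs at their original pixels, red vial at (577,197), blue at (665,247), and the fingers over the pad. Now I press.

Emit:
{"api": "send_rows", "payload": {"targets": [[0,0,0,-0.012,0],[0,0,0,-0.008,0],[0,0,0,-0.008,0],[0,0,0,-0.006,0],[0,0,0,-0.004,0]]}}

```text
time: 6.0
tool_pos: [0.593, -0.2654, 0.0392]
tool_rot: [-3.14, 0.0, 1.59]
contact_force: [-5.7, 0.2, 7.9]
opening: 0.0005
grip_force: 4.3
```

Emit:
{"api": "send_rows", "payload": {"targets": [[0,0,0,-0.003,0],[0,0,0,-0.003,0],[0,0,0,-0.002,0],[0,0,0,0,0]]}}

```text
time: 6.4
tool_pos: [0.5929, -0.2654, 0.0318]
tool_rot: [-3.14, 0.0, 1.59]
contact_force: [-5.6, 1.1, 10.0]
opening: 0.0004
grip_force: 4.8
```

Emit:
{"api": "send_rows", "payload": {"targets": [[0,0,0,-0.002,0],[0,0,0,-0.001,0],[0,0,0,0,0]]}}

```text
time: 6.7
tool_pos: [0.593, -0.2655, 0.0311]
tool_rot: [-3.141, 0.001, 1.59]
contact_force: [-11.3, 3.1, 22.7]
opening: 0.0001
grip_force: 11.9
```

Stop reached: the force rose to 23 N with no further travel. I hold for over a second, then release.

Emit:
{"api": "send_rows", "payload": {"targets": [[0,0,0,0,0],[0,0,0,0,0],[0,0,0,0,0],[0,0,0,0,0],[0,0,0,0,0]]}}

```text
time: 7.2
tool_pos: [0.593, -0.2655, 0.0312]
tool_rot: [-3.141, 0.001, 1.59]
contact_force: [-10.9, 3.0, 23.5]
opening: 0.0003
grip_force: 11.9
```

Emit:
{"api": "send_rows", "payload": {"targets": [[0,0,0,0,0],[0,0,0,0,0],[0,0,0,0,0],[0,0,0,0,0],[0,0,0,0,0]]}}

```text
time: 7.7
tool_pos: [0.593, -0.2655, 0.0312]
tool_rot: [-3.141, 0.001, 1.59]
contact_force: [-11.0, 3.1, 23.7]
opening: 0.0005
grip_force: 11.9
```

Emit:
{"api": "send_rows", "payload": {"targets": [[0,0,0,0.006,0],[0,0,0,0.008,0],[0,0,0,0.008,0],[0,0,0,0.008,0],[0,0,0,0.03,0]]}}

```text
time: 8.2
tool_pos: [0.5921, -0.2642, 0.0854]
tool_rot: [-3.137, -0.003, 1.59]
contact_force: [0.4, -0.7, -0.5]
opening: 0.0002
grip_force: 0.0
```

Emit:
{"api": "send_rows", "payload": {"targets": [[0,0,0,0.04,0],[0,0,0,0.04,0],[0,-0.04,0,0,0],[0,-0.04,0,0,0],[0,-0.04,0,0,0]]}}

```text
time: 8.7
tool_pos: [0.4724, -0.2649, 0.1678]
tool_rot: [3.141, 0.001, 1.591]
contact_force: [-1.3, -1.2, -0.1]
opening: 0.0002
grip_force: 0.0
```

Emit:
{"api": "send_rows", "payload": {"targets": [[0,0,0,0,0],[0,0,0,0,0],[0,0,0,0,0]]}}

```text
time: 9.0
tool_pos: [0.4749, -0.2657, 0.168]
tool_rot: [3.14, 0.001, 1.59]
contact_force: [-0.2, 0.5, -0.6]
opening: 0.0006
grip_force: 0.0
```

Run:
```python
from h import *
s=observe();print(s["tool_pos"],s["contact_force"])
a,_=read_camera("side");b,_=read_camera("top")
a=a[130:300,180:350,::-1];b=b[80:250,200:370,::-1]
cv2.imwrite("pics/d4.png",cv2.resize(np.hstack([a,b]),(796,398),interpolation=cv2.INTER_CUBIC))
```

```text
[ 0.47485759 -0.26565236  0.16804604] [-0.20440286  0.47938719 -0.59279141]
```

View pics/d4.png

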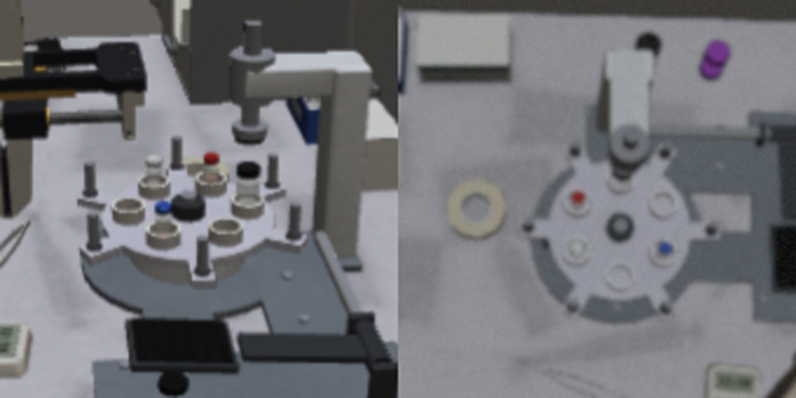

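The treadle and head are back up, the large vial is under the head at (248,180), all vials are standing, and the arm is clear.

```bash
python3 -c "
from cell import hand_in; print(hand_in())"
```

```text
the job is handed in; nothing more can be done
None
```

The job is handed in: I turned the carousel one position anticlockwise so the large vial sits under the head, held the treadle at its stop for over a second, then let it up; in the last pictures the vials stood in their cups and the tape, forceps and timer looked undisturbed (no verdict came back).

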